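# Tuck a sole blank under the jig's leaf and hold it pressed

## Robot

A 6-joint arm with a two-finger parallel gripper is mounted at the origin on the work surface. World frame = base frame: x ahead of the robot, y to its left, z up, the work surface at z = 0. Lengths are in m, angles in rad, forces in N, time in s.
With the tool pointing down it reaches from about 0.375 to 0.9 m from the base axis. Payload 3.1 kg.
Tool frame: the origin (TCP) lies between the finger pads; the fingertips stand 11 mm ahead of it and the grasp point (between the pads) lies 8 mm behind it; z points along the fingers, y is the direction in which the jaws open and shut (so a half turn about z gives the same grasp; the last joint's range is limited). The gripper opens to 85 mm and grips with 20 to 120 N. Pads are 22 mm wide; open, the fingers measure 114 mm over their backs; the gripper's body (76 mm by 85 mm) begins 54 mm behind the grasp point. The pads swing forward as they close: fully open they stand 13 mm farther back than shut.
Start: joints at [-1.306, 0.527, 1.433, -0, 1.181, -0.178], TCP at [0.268, -0.565, 0.242] pointing down, gripper open.
Joint ranges: [-3.08, 3.08], [-0.75, 2.2], [0.22, 2.44], [-1.43, 4.57], [0, 2.65], [-2.85, 2.85]. Speed limits (rad/s): [2.79, 2.79, 3.14, 3.14, 3.14, 3.14].

## Interface

Orientations are given as a unit quaternion [x, y, z, w].
In Python, from station import manip gives the robot as it stands. The module is installed in compiled form; this text tells all that it offers.
- The arm moves only by the tool arm_command, never from a script. Its argument "rows" is a list of rows, each a list of 3 entries, a list of its own where there are three numbers: the shift along the world's x, y, z in mm, then the turn about the world's z in rad, then the closure, from -1 (fully open) to 1 (shut), so that 0 is half open. A call has 1 to 12 rows; each row shifts and turns the commanded pose from where the row before left it; what a row does not reach is not made up. A row lasts 1/8 s, in which the tool goes at most 62.5 mm and 10.7 degrees, less where a joint would pass 70% of its speed; a pose out of reach is approached as far as the arm can. A call with a gripper value outside its range is refused whole. The fingers move at their own pace and stop on an object; "squeeze" is the grip in N (left out, the last holds). Time passes only in rows, so rows that do not move let the fingers close. It gives the time, the measured TCP pose, the force and the opening at its end, in the units of the state.
- manip.sense(): the state, without advancing time (a new reading comes with each control period).
- manip.snapshot(name): name is "scene" or "top"; returns the picture (480x640x3 uint8, blue, green, red); there is no depth.
- manip.get_calibration(name): a dict with "fovy" (degrees; the focal length in pixels is half the picture's height over the tangent of half this angle, whatever the lens; pixels are square), "cx", "cy" (the principal point, pixels), "R" (3x3) and "t" (3): a world point X has camera coordinates R X + t. Camera axes: x right, y down, z forward; pixel columns grow to the right and rows downward; lengths in m; the calibration is good to about 2 mm. A picture is of the moment at which its call begins. get_calibration takes no time and is no camera call.
- manip.sign_off(): hands the job in, once; it reports no verdict.
The state is a dict: "t": time; "q": joint angles; "qd": joint speeds; "tau": joint torques, N m; "tcp_pos": TCP position; "tool_rot": TCP orientation; "force": force on the tool from outside, world axes, zero at the start; "ft_torque": the same for the moment, N m; "finger_gap": opening from 0.0 (shut) to 1.0 (fully open).
Only numpy, scipy, OpenCV 4.12 (cv2) and the standard library are available. Lean on these libraries where they do the work, as an engineer would, in place of code of your own. Each camera call takes 0.05 s, during which the arm holds its last target.

## Task

Take the stiff sole blank from its stand and, keeping it flat on the cementing jig's narrow rubber-faced bed and in line with it, tuck its square end about 25 mm under the hinged metal leaf without lifting the leaf. Then press the blank down until the sprung bed has sunk about half of its 10 mm travel, and finish like that, still holding it pressed flat: do not let go. Leave the other things on the bench where they are.

Things in the scene. Friction and masses are not known exactly. Their poses are not given: they have to be found in the camera images.
- blank: the sole blank: a stiff flat strip of pale board, 130 long x 44 wide x 6 mm thick, about 70 g, square at one end and fully rounded (radius 22 mm) at the other. It starts lying flat on the stand, overhanging it by about 10 mm on both long sides. Origin: underside, midway along its length and width. x points along it to the square end, z up
- square_end (a point): middle of the blank's square end, at its underside: 65 mm along +x from the blank's origin
- stand: fixed wooden stand carrying the blank: foot 110 x 80 x 6 mm, on it a bar 90 x 24 mm with its top 30 mm above the bench. Origin: on the bench under its centre; x along the bar
- jig: fixed cementing jig with a raised bed and a hinged leaf lapped over the bed's end. x is the direction in which the blank is tucked, y across, z up. Origin: on the bench, straight below the middle of the leaf's free edge. Base plate 8 mm thick, from x = -170 to +100 mm, 130 mm wide. Two hinge posts 70 mm high at x = 78, y = +-47 mm; otherwise open above the base
- bed_top (a point): point fixed to the jig at x = -40 mm: middle of the bed's flat rubber top, unpressed, 45 mm above the bench. The bed is a bar 30 mm wide (the blank overhangs it 7 mm each side), from x = -125 to +45 mm of the jig, 20 mm thick, sinking at most 10 mm. Beside it is free space down to the base plate; below it a 22 mm wide foot
- lap (a point): point fixed to the jig: middle of the free edge of the level leaf, at its underside, 56 mm above the bench: 11 mm above the unpressed bed, 5 mm over the blank on it. The leaf is an aluminium plate 70 mm wide, 3 mm thick, from here 78 mm along the jig's +x to its hinge
- bed (a joint): how far the jig's sprung bed has sunk, m: 0 unpressed, 0.010 at the bottom stop. It begins to sink at about 2 N and goes 1 mm further for each 1.8 N (half way takes about 11 N)
- leaf (a joint): angle of the jig's leaf, rad: 0 lying level on its stop, grows as its free edge is lifted (0.05 rad is 4 mm at the edge). Nothing but its own 120 g holds it down
- cement: yellow plastic bottle, 60 mm across, 150 mm tall; a bystander. Origin: on its underside
- tackjar: small glass jar with a metal lid, 52 mm across, 60 mm tall; a bystander. Origin: on its underside
- primer: white can, 66 mm across, 110 mm tall; a bystander. Origin: on its underside
- hammer: hammer lying on the bench, 240 mm long; a bystander. Origin: underside, near the middle
- gluebrush: brush lying on the bench, 180 mm long; a bystander. Origin: underside, near the middle
- heel: black shoe heel, about 70 x 55 x 30 mm; a bystander. Origin: on its underside
- offcut: flat square-cornered offcut of the same board, 70 x 60 x 6 mm; not the blank; a bystander. Origin: on its underside

How it is judged:
On the way:
1. the blank's square end is under the leaf, flat on the bed (x of square_end in the frame of jig between 0.015 and 0.037 m and z of square_end in the frame of jig below 0.0495 m and y of square_end in the frame of jig between -0.009 and 0.009 m), for 0.2 s.
At the end, for the whole second after the job is handed in: square end 15 to 37 mm under the leaf; blank flat (0.06 rad), in line (0.12 rad) and centred on the bed (9 mm); fingers on it (over 2 N), pressing it on the jig with over 4 N, bed 2 to 8.5 mm down; at rest, leaf level (under 0.05 rad) (all of step 1 and y of blank in the frame of jig between -0.009 and 0.009 m and angle between the x axis of blank and the x axis of jig, either way round below 0.12 rad and angle between blank's own z axis and vertical below 0.06 rad and value of joint bed between 0.002 and 0.0085 m and contact force between blank and jig above 4 N and contact force between the fingers and blank above 2 N and value of joint leaf below 0.05 rad and linear speed of blank below 0.02 m/s); the arm keeps its last pose, push and grip.
It fails at once if the leaf was lifted (over 0.06 rad, 5 mm at its edge) (value of joint leaf above 0.06 rad).
It fails at once if a bystander was moved by more than 30 mm (distance of any of cement, tackjar, primer, hammer, gluebrush, heel, offcut from where it was at the start of the episode above 0.03 m).
It also fails if it takes over 38 s, if anything falls off the work surface, if the arm or the gripper's body presses on something with over 40 N, if the wrist force passes 120 N, or if a joint passes its speed limit or range.

## Working session

There is one attempt and no reset: what is moved stays moved. The work goes in short steps, Python scripts to look and compute and a tool call to move; the robot and the scene stay as the last step left them, time stands still between calls to the robot, and variables do not carry over. Pictures are saved under pics/ and viewed, and the job is handed in when it is done.

Besides the shell and the picture viewer there is one more tool, called after ">>>" as name(argument=value, ...) on one line, values as JSON. arm_command: Moves the arm, as the interface text tells. Its arguments: {"type":"object","properties":{"rows":{"type":"array","items":{"type":"array"}},"squeeze":{"type":"number"}},"required":["rows"]}

```bash
mkdir -p pics; python3 - <<'E'
from station import manip
import cv2
for n in("scene","top"):
    cv2.imwrite(f"pics/{n}0.png",manip.snapshot(n))
    c=manip.get_calibration(n);print(n,c)
s=manip.sense();print(s)
E
```

```text
scene {'fovy': 56.3396961508189, 'cx': 322.6810599787666, 'cy': 234.08688863671728, 'R': array([[-0.34253593,  0.93946833,  0.0082702 ],
       [ 0.54015132,  0.20412963, -0.81643594],
       [-0.7687039 , -0.27519148, -0.57737679]]), 't': array([ 0.18823601, -0.24132034,  1.57594704])}
top {'fovy': 52.89224017504846, 'cx': 326.20788533705326, 'cy': 240.7375732391814, 'R': array([[ 0.01734632, -0.99978144, -0.01166982],
       [-0.99783609, -0.01656988, -0.06362839],
       [ 0.06342111,  0.01274828, -0.99790543]]), 't': array([-0.00295508,  0.53727205,  0.99700317])}
{'t': 0.1, 'q': array([-1.30650574e+00,  5.28392017e-01,  1.43377020e+00, -1.66256261e-05,
        1.18143408e+00, -1.78490786e-01]), 'qd': array([-0.00037425, -0.00145597, -0.00084941,  0.0004445 , -0.00082927,
       -0.00027788]), 'tau': array([-1.64204089e-04, -4.43304706e+01, -1.78587949e+01, -1.89303373e-04,
        3.93427021e-03, -2.83220129e-05]), 'tcp_pos': array([ 0.26764439, -0.56409575,  0.24142117]), 'tool_rot': array([ 9.75591833e-01,  2.19589552e-01, -5.06451068e-05, -1.00056719e-03]), 'force': array([ 0.40222467, -0.58821605, -0.43978926]), 'ft_torque': array([ 0.03936648, -0.00355606, -0.04304739]), 'finger_gap': 0.998547691394751}
```

View pics/scene0.png

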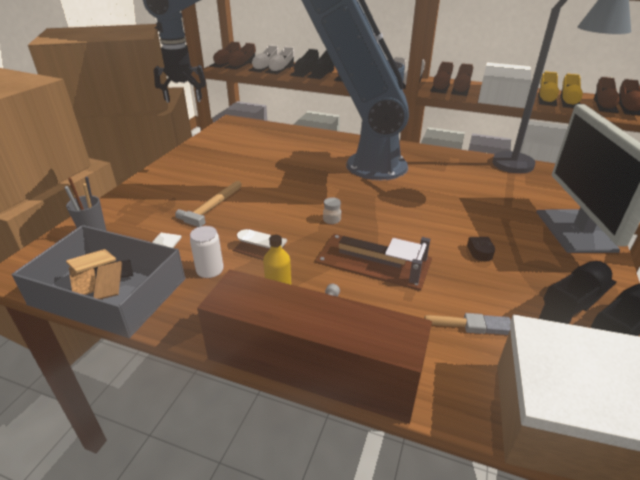

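View pics/top0.png

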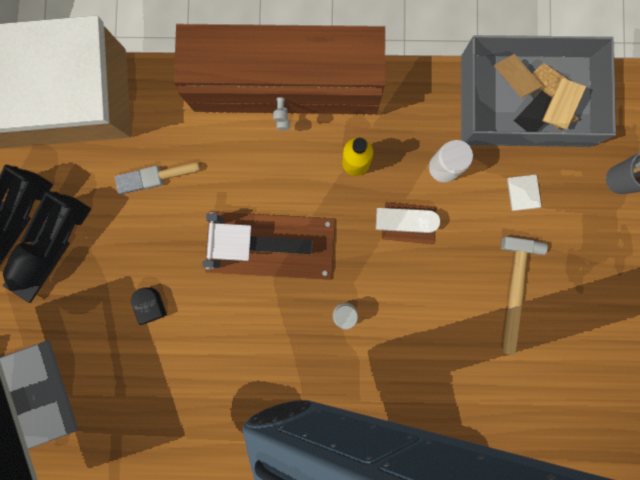

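The top view shows the blank at about (408,220), with its square end to the left (+y). The jig is at (270,245) with its leaf at about (230,242), also on the +y side. In the scene view the blank is at (260,240), with the bottle cap close to its square end. Next I'll zoom in and segment both views.

```bash
cat > h.py <<'E'
import numpy as np,cv2
from station import manip
def K(n):
    c=manip.get_calibration(n);f=240/np.tan(np.radians(c['fovy'])/2);return c,f
def ray(n,uv):
    c,f=K(n);d=np.array([(uv[0]-c['cx'])/f,(uv[1]-c['cy'])/f,1.]);R=c['R'];return -R.T@c['t'],R.T@d
def onz(n,uv,z):
    o,d=ray(n,uv);return o+d*(z-o[2])/d[2]
def proj(n,X):
    c,f=K(n);p=c['R']@np.asarray(X,float)+c['t'];return np.array([c['cx']+f*p[0]/p[2],c['cy']+f*p[1]/p[2]])
def tri(a,b):
    o1,d1=ray('top',a);o2,d2=ray('scene',b)
    A=np.c_[d1,-d2];s=np.linalg.lstsq(A,o2-o1,rcond=None)[0]
    p,q=o1+s[0]*d1,o2+s[1]*d2;return (p+q)/2,np.linalg.norm(p-q)
E
python3 - <<'E'
import cv2
a=cv2.imread('pics/top0.png');b=cv2.imread('pics/scene0.png')
c=cv2.resize(a[190:290,195:455],None,fx=3,fy=3,interpolation=cv2.INTER_CUBIC);cv2.imwrite('pics/tz.png',c)
c=cv2.resize(b[190:300,225:445],None,fx=3.6,fy=3.6,interpolation=cv2.INTER_CUBIC);cv2.imwrite('pics/sz.png',c)
E
```

```text
(no output)
```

View pics/tz.png

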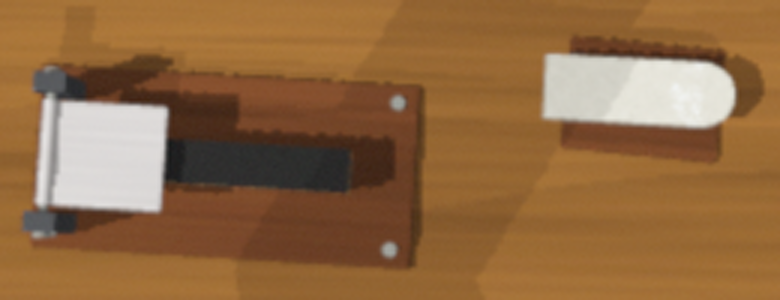

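View pics/sz.png

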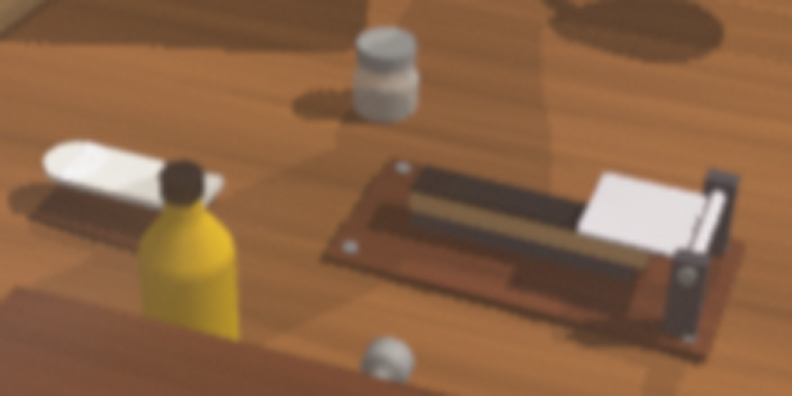

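The zooms show the blank's square-end corners in the top view at about (376,208) and (376,230). In the scene view the bottle neck hides part of the blank. I'll measure with masks.

```bash
python3 - <<'E'
from h import *
def blobs(n,roi):
    im=cv2.imread(f'pics/{n}0.png');h=cv2.cvtColor(im,cv2.COLOR_BGR2HSV)
    m=((h[...,1]<45)&(h[...,2]>150)).astype(np.uint8)
    z=np.zeros_like(m);x0,y0,x1,y1=roi;z[y0:y1,x0:x1]=m[y0:y1,x0:x1]
    cs,_=cv2.findContours(z,0,cv2.CHAIN_APPROX_NONE)
    return [c for c in cs if cv2.contourArea(c)>20]
for n,roi in(('top',(195,190,455,290)),('scene',(225,220,445,270))):
    for c in blobs(n,roi):
        r=cv2.minAreaRect(c);print(n,cv2.contourArea(c),cv2.boundingRect(c),[np.round(p,1).tolist() for p in cv2.boxPoints(r)],'approx',cv2.approxPolyDP(c,2,True).reshape(-1,2).tolist())
for nm,uv,z in(('cement base?',(357,160),0.1),('primer top',(457,155),0.11),('jar',(345,316),0.06),('postA',(212,217),.07),('postB',(209,264),.07)):
    print(nm,onz('top',uv,z).round(3))
E
```

```text
top 1393.5 (207, 221, 44, 40) [[206.1999969482422, 257.8999938964844], [208.89999389648438, 220.8000030517578], [250.5, 223.8000030517578], [247.89999389648438, 260.79998779296875]] approx [[211, 221], [207, 257], [247, 260], [250, 226], [215, 224], [213, 228]]
top 1260.0 (376, 208, 64, 25) [[375.70001220703125, 229.3000030517578], [376.8999938964844, 207.1999969482422], [439.70001220703125, 210.6999969482422], [438.5, 232.8000030517578]] approx [[377, 208], [376, 228], [430, 232], [439, 224], [438, 216], [432, 211]]
scene 576.5 (386, 238, 40, 23) [[385.20001220703125, 255.89999389648438], [388.3999938964844, 236.89999389648438], [425.6000061035156, 243.3000030517578], [422.3999938964844, 262.29998779296875]] approx [[386, 254], [409, 260], [420, 259], [425, 244], [394, 238]]
scene 320.5 (238, 230, 32, 17) [[236.60000610351562, 238.60000610351562], [239.5, 226.89999389648438], [271.79998779296875, 234.89999389648438], [268.79998779296875, 246.6999969482422]] approx [[238, 233], [240, 239], [269, 246], [267, 234], [252, 230], [242, 230]]
cement base? [ 0.691 -0.052  0.1  ]
primer top [ 0.701 -0.244  0.11 ]
jar [ 0.385 -0.034  0.06 ]
postA [0.578 0.235 0.07 ]
postB [0.484 0.238 0.07 ]
```

```bash
python3 - <<'E'
from h import *
import itertools
im=cv2.imread('pics/top0.png');h=cv2.cvtColor(im,cv2.COLOR_BGR2HSV)
S=8
def sub(roi,thr):
    x0,y0,x1,y1=roi
    p=im[y0:y1,x0:x1].min(axis=2)
    u=cv2.resize(p,None,fx=S,fy=S,interpolation=cv2.INTER_CUBIC)
    m=(u>thr).astype(np.uint8)
    cs,_=cv2.findContours(m,0,cv2.CHAIN_APPROX_NONE);c=max(cs,key=cv2.contourArea).reshape(-1,2)
    return (c+.5)/S-.5+[x0,y0]
def line(pts):
    vx,vy,x,y=cv2.fitLine(pts.astype(np.float32),cv2.DIST_HUBER,0,.01,.01).ravel();return np.array([vx,vy]),np.array([x,y])
def inter(a,b):
    t=np.linalg.solve(np.c_[a[0],-b[0]],b[1]-a[1]);return a[1]+t[0]*a[0]
c=sub((365,198,450,243),140)
up=line(c[(c[:,0]>381)&(c[:,0]<422)&(c[:,1]<219)]);lo=line(c[(c[:,0]>381)&(c[:,0]<422)&(c[:,1]>221)])
sq=line(c[(c[:,0]<384)&(c[:,1]>212)&(c[:,1]<226)])
A,B=inter(up,sq),inter(lo,sq);tip=c[c[:,0].argmax()]
print('blank px',A,B,tip)
for z in(.030,.036,.042):
    a,b=onz('top',A,z),onz('top',B,z);t=onz('top',tip,z)
    print(z,a.round(4),b.round(4),t.round(4),'w',np.linalg.norm(a-b),'L',np.linalg.norm((a+b)/2-t))
z=.036;U=[onz('top',p,z) for p in(up[1]-20*up[0],up[1]+20*up[0],lo[1]-20*lo[0],lo[1]+20*lo[0])]
for i in(0,2):
    d=U[i]-U[i+1];d*=np.sign(d[1]);print('edge yaw',np.arctan2(d[1],d[0]))
print('tri sq corner',tri(B,(286.7,240.6)))
c=sub((200,212,262,270),150)
fr=line(c[(c[:,0]>240)&(c[:,1]>229)&(c[:,1]<256)]);u=line(c[(c[:,0]>220)&(c[:,0]<244)&(c[:,1]<232)]);l=line(c[(c[:,0]>220)&(c[:,0]<244)&(c[:,1]>250)])
P,Q=inter(fr,u),inter(fr,l);print('leaf px',P,Q)
for z in(.056,.059,.062):
    a,b=onz('top',P,z),onz('top',Q,z);print(z,a.round(4),b.round(4),np.linalg.norm(a-b),'mid',((a+b)/2).round(4))
    d=a-b;print(' yaw x', np.arctan2(d[0],-d[1])) 
for L in(u,l):
    a,b=onz('top',L[1]-15*L[0],.059),onz('top',L[1]+15*L[0],.059);d=a-b;d*=np.sign(d[1]);print('leaf side yaw',np.arctan2(d[1],d[0]))
print('leaf tri',tri(P,(385.6,253.9)),tri(Q,(393,238)))
for a,b in(((311.3,240.0),(338.9,244.2)),((310.7,253.3),(340.3,237.2))):
    print('bed end tri',tri(a,b),onz('top',a,.045).round(4))
E
```

```text
blank px [376.40753 207.65906] [375.73187 228.83018] [439.4375 222.5625]
0.03 [ 0.6071 -0.0973  0.03  ] [ 0.5629 -0.0964  0.03  ] [ 0.5781 -0.2282  0.03  ] w 0.04425766046662951 L 0.13155133483051387
0.036 [ 0.6063 -0.0967  0.036 ] [ 0.5624 -0.0958  0.036 ] [ 0.5775 -0.2269  0.036 ] w 0.04399186629024189 L 0.1307612890322204
0.042 [ 0.6055 -0.0962  0.042 ] [ 0.5618 -0.0953  0.042 ] [ 0.5768 -0.2255  0.042 ] w 0.04372607211385438 L 0.12997124323392692
edge yaw 1.5389092410057623
edge yaw 1.523847412787997
tri sq corner (array([ 0.56230489, -0.09514935,  0.03228228]), np.float64(0.0021391374286508567))
leaf px [250.23848 225.29922] [247.84818 260.0199 ]
0.056 [0.5636 0.1603 0.056 ] [0.4931 0.1632 0.056 ] 0.07052552112525609 mid [0.5284 0.1618 0.056 ]
 yaw x 1.5295505447678628
0.059 [0.5633 0.1598 0.059 ] [0.4931 0.1627 0.059 ] 0.07030808825621292 mid [0.5282 0.1613 0.059 ]
 yaw x 1.5295505447678628
0.062 [0.563  0.1593 0.062 ] [0.493  0.1622 0.062 ] 0.07009065538716974 mid [0.528  0.1607 0.062 ]
 yaw x 1.5295505447678632
leaf side yaw 1.529700906726496
leaf side yaw 1.5295535643390832
leaf tri (array([0.56282134, 0.16149364, 0.0593884 ]), np.float64(0.0035709993430125733)) (array([0.49270848, 0.1639909 , 0.05931582]), np.float64(0.002717123489230892))
bed end tri (array([0.53666104, 0.03754435, 0.03760407]), np.float64(0.0019006691299313814)) [0.5365 0.0363 0.045 ]
bed end tri (array([0.50999701, 0.03539307, 0.04089331]), np.float64(0.0037969943176301628)) [0.5093 0.037  0.045 ]
```

>>> arm_command(rows=[[[26,33.5,-3],0.091,-1],[[26,33.5,-3],0.091,-1],[[26,33.5,-3],0.091,-1],[[26,33.5,-3],0.091,-1],[[26,33.5,-3],0.091,-1],[[26,33.5,-3],0.091,-1],[[26,33.5,-3],0.091,-1],[[26,33.5,-3],0.091,-1],[[26,33.5,-3],0.091,-1],[[26,33.5,-3],0.091,-1],[[26,33.5,-3],0.091,-1],[[28,34,-3],0.091,-1]], squeeze=70)

```text
t: 1.6
tcp_pos: [0.5822, -0.1609, 0.2058]
tool_rot: [0.719, 0.695, -0.0, -0.0]
force: [0.2, -0.1, -0.2]
finger_gap: 0.998
```

>>> arm_command(rows=[[[0,0,-40],0,-1],[[0,0,-40],0,-1],[[0,0,-40],0,-1],[[0,0,-25],0,-1],[[0,0,-15],0,-1],[[0,0,0],0,-1]])

```text
t: 2.35
tcp_pos: [0.5812, -0.1619, 0.0453]
tool_rot: [0.72, 0.694, -0.0, -0.001]
force: [-0.4, -0.6, -0.5]
finger_gap: 0.998
```

```bash
python3 - <<'E'
from h import *
a=manip.snapshot('scene');print(manip.sense()['tcp_pos'],manip.sense()['force'])
cv2.imwrite('pics/s1.png',cv2.resize(a[150:300,170:370],None,fx=4,fy=4,interpolation=cv2.INTER_CUBIC))
E
```

```text
[ 0.58193306 -0.16224016  0.04632879] [ 0.41747649 -0.3865781   0.873904  ]
```

View pics/s1.png

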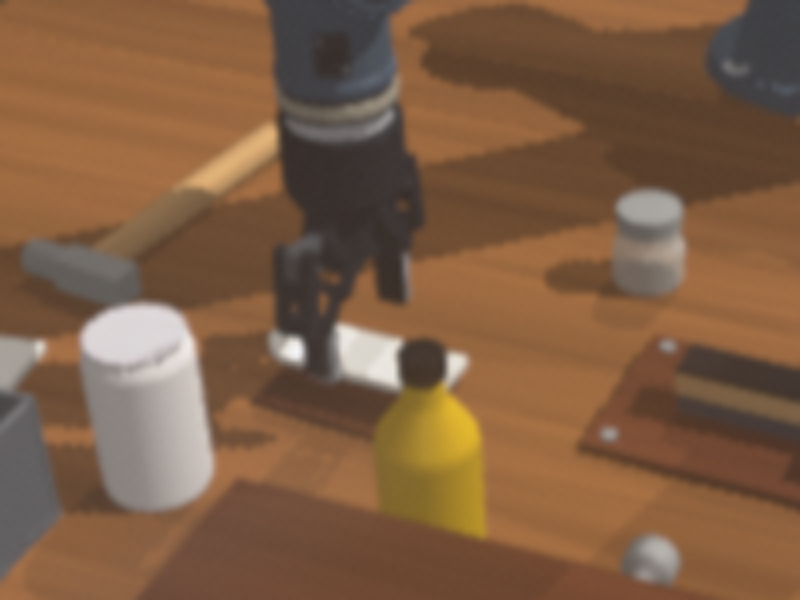

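The open fingers straddle the blank and are clear of the primer and the bottle. I'll lower and grip.

>>> arm_command(rows=[[[0,0,-12],0,-1],[[0,0,-9],0,-1],[[0,0,0],0,-1],[[0,0,0],0,-0.3],[[0,0,0],0,0],[[0,0,0],0,0.4],[[0,0,0],0,1],[[0,0,0],0,1],[[0,0,0],0,1]])

```text
t: 3.52
tcp_pos: [0.5821, -0.1623, 0.026]
tool_rot: [0.72, 0.694, 0.0, 0.0]
force: [-0.5, 0.2, 5.8]
finger_gap: 0.496
```

>>> arm_command(rows=[[[0,0,5],0,1],[[0,0,15],0,1],[[0,0,30],0,1],[[0,0,30],0,1],[[0,0,10],0,1],[[0,0,0],0,1],[[0,0,0],0,1]])

```text
t: 4.4
tcp_pos: [0.581, -0.1618, 0.1143]
tool_rot: [0.72, 0.694, -0.0, -0.001]
force: [0.5, -0.2, 0.2]
finger_gap: 0.492
```

```bash
python3 - <<'E'
from h import *
a=manip.snapshot('scene');t=manip.snapshot('top');s=manip.sense();print(s['tcp_pos'],s['force'],s['tool_rot'],s['ft_torque'])
cv2.imwrite('pics/s2f.png',a);cv2.imwrite('pics/t2f.png',t)
A=cv2.resize(a[150:290,200:300],None,fx=4,fy=4,interpolation=cv2.INTER_CUBIC)
B=cv2.resize(t[180:320,350:450],None,fx=4,fy=4,interpolation=cv2.INTER_CUBIC)
cv2.imwrite('pics/st2.png',np.hstack([A,B]))
E
```

```text
[ 0.58100483 -0.16181547  0.11401207] [ 0.22987066 -0.2835859  -0.87971843] [ 7.19729302e-01  6.94253524e-01 -4.53985325e-04 -1.25268624e-03] [ 0.00952414 -0.00488379 -0.02161845]
```

View pics/st2.png

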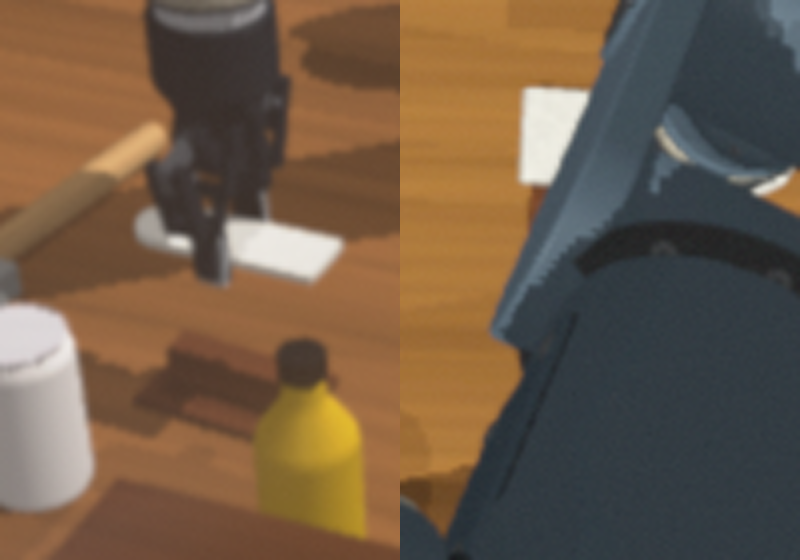

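The blank is held, clear of the stand and looks level. In the scene view its square corners are at about (285.5,209.7) and (279.5,218.7). I'll triangulate both corners and check the pitch.

```bash
python3 - <<'E'
from h import *
t=(np.array([380.2,202.0]),np.array([379.9,225.7]))
print(tri(t[1],(285.5,209.9)),tri(t[0],(279.5,218.4)))
for z in(.115,.12,.125,.13):
    a,b=onz('top',t[0],z),onz('top',t[1],z);print(z,a.round(4),b.round(4),np.linalg.norm(a-b))
# level-blank prediction in scene: along-blank edges
im=cv2.imread('pics/s2f.png')
d=np.array([.039,.999,0]);n=np.array([-.999,.039,0])
o=np.array([.581,-.161,0.127])
for s in(65,):
  for w in(22,-22):
    for z in(.120,.125,.13): print(s,w,z,proj('scene',o*[1,1,0]+[0,0,z]+d*s/1e3+n*w/1e3).round(1))
th=np.linspace(np.pi/2,1.5*np.pi,7)
print([proj('scene',o+d*(-.043+.022*np.cos(a))+n*.022*np.sin(a)).round(1).tolist() for a in th])
E
```

```text
(array([ 0.56021047, -0.09504816,  0.12408137]), np.float64(0.0013621581265011791)) (array([ 0.60401098, -0.09311691,  0.12674379]), np.float64(0.005141776508273527))
0.115 [ 0.6067 -0.0967  0.115 ] [ 0.5613 -0.0966  0.115 ] 0.045353997488232066
0.12 [ 0.606  -0.0962  0.12  ] [ 0.5609 -0.0961  0.12  ] 0.04510590823449005
0.125 [ 0.6052 -0.0957  0.125 ] [ 0.5604 -0.0956  0.125 ] 0.04485781898074803
0.13 [ 0.6045 -0.0952  0.13  ] [ 0.5599 -0.0951  0.13  ] 0.04460972972700602
65 22 0.12 [285.  211.5]
65 22 0.125 [284.9 209.8]
65 22 0.13 [284.8 208.1]
65 -22 0.12 [276.8 220.7]
65 -22 0.125 [276.7 218.9]
65 -22 0.13 [276.6 217.1]
[[246.4, 200.2], [242.0, 199.9], [237.5, 200.8], [234.2, 202.6], [232.9, 205.0], [234.0, 207.2], [237.2, 208.7]]
```

>>> arm_command(rows=[[[-12,30,0],-0.005,1],[[-12,40,0],0,1],[[-12,45,0],0,1],[[-12,45,0],0,1],[[-8,45,-15],0,1],[[0,27,-23],0,1],[[0,0,-15],0,1],[[0,0,-5],0,1],[[0,0,0],0,1],[[0,0,0],0,1]])

```text
t: 5.75
tcp_pos: [0.5265, 0.0689, 0.0578]
tool_rot: [0.722, 0.692, 0.0, 0.0]
force: [-0.0, -0.8, -1.0]
finger_gap: 0.497
```

```bash
python3 - <<'E'
from h import *
a=manip.snapshot('scene');t=manip.snapshot('top');s=manip.sense();print(s['tcp_pos'],s['force'],s['tool_rot'],s['ft_torque'])
cv2.imwrite('pics/s3f.png',a);cv2.imwrite('pics/t3f.png',t)
A=cv2.resize(a[170:290,320:440],None,fx=4,fy=4,interpolation=cv2.INTER_CUBIC)
B=cv2.resize(t[200:320,200:280],None,fx=4,fy=4,interpolation=cv2.INTER_CUBIC)
cv2.imwrite('pics/st3.png',np.hstack([A,B]))
E
```

```text
[0.5263428  0.06911757 0.05788479] [ 0.30269276 -0.47403219 -0.41271687] [7.21844462e-01 6.92055044e-01 4.07652901e-04 4.71949474e-04] [ 0.05408088 -0.00858418  0.02733567]
```

View pics/st3.png

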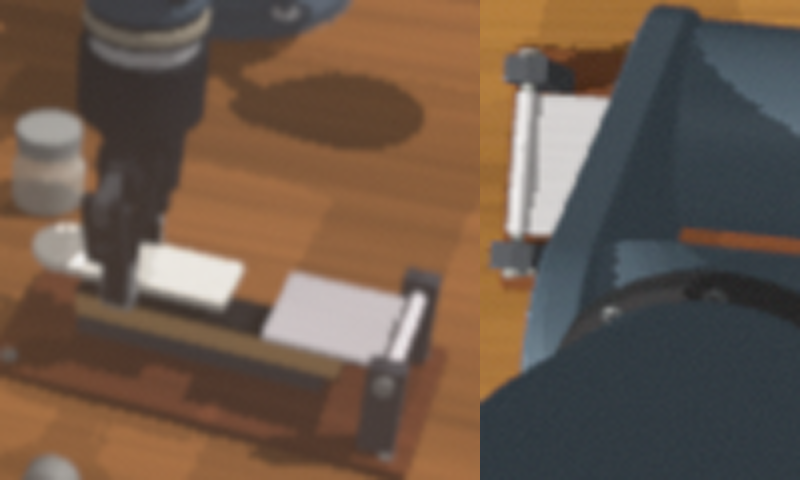

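The blank is level above the bed, aligned with it and short of the leaf. Its corners are at about (380.6,235.4) and (374.5,245.5). The arm now hides it from the top camera, so I'll compare these scene pixels with predictions.

```bash
cat >> h.py <<'E'
J=np.array([.5282,.1613,0]);jx=np.array([np.cos(1.5295),np.sin(1.5295),0]);jy=np.array([-jx[1],jx[0],0])
def jig(x,y,z):return J+jx*x/1e3+jy*y/1e3+[0,0,z/1e3]
E
python3 - <<'E'
from h import *
s=manip.sense();d=(s['tcp_pos']-J);print('tcp in jig mm',d@jx*1e3,d@jy*1e3, 'yaw',2*np.arctan2(s['tool_rot'][1],s['tool_rot'][0])-1.5295)
im=cv2.imread('pics/s3f.png')
def at(p):return onz('scene',p,.0677)
top=.036+(.0579-.0260)
for nm,p in(('far',(380.4,235.3)),('near',(374.5,245.6))):
    X=onz('scene',p,top);e=X-J;print(nm,top,(e@jx*1e3).round(1),(e@jy*1e3).round(1))
# leaf, bed known checks
for nm,X in(('leaf +y',jig(0,35,59)),('leaf -y',jig(0,-35,59)),('bed end',jig(-125,15,45)),('bedend-',jig(-125,-15,45))):print(nm,proj('scene',X).round(1))
E
```

```text
tcp in jig mm -92.18050805930287 -1.9500951033576075 yaw -0.0008353964053793295
far 0.06789999999999999 -27.1 23.2
near 0.06789999999999999 -28.0 -23.6
leaf +y [391.9 238.2]
leaf -y [384.1 254. ]
bed end [341.9 235.6]
bedend- [337.8 242. ]
```

>>> arm_command(rows=[[[-1,0,-8],0,1],[[0,0,-5],0,1],[[0,0,-1],0,1],[[0,0,0],0,1]])

```text
t: 6.35
tcp_pos: [0.5247, 0.0699, 0.0431]
tool_rot: [0.721, 0.692, -0.0, -0.0]
force: [0.5, 1.2, -0.7]
finger_gap: 0.489
```

>>> arm_command(rows=[[[0,0,-1],0,1],[[0,0,0],0,1]])

```text
t: 6.6
tcp_pos: [0.5249, 0.0698, 0.0423]
tool_rot: [0.721, 0.692, 0.0, 0.0]
force: [-0.3, -0.4, -0.4]
finger_gap: 0.495
```

>>> arm_command(rows=[[[0,0,-1],0,1],[[0,0,0],0,1]])

```text
t: 6.85
tcp_pos: [0.5248, 0.0698, 0.0413]
tool_rot: [0.721, 0.692, -0.0, -0.0]
force: [-0.9, -0.6, 0.1]
finger_gap: 0.494
```

>>> arm_command(rows=[[[0,0,-1],0,1],[[0,0,0],0,1]])

```text
t: 7.1
tcp_pos: [0.5249, 0.0698, 0.0405]
tool_rot: [0.721, 0.692, 0.0, 0.0]
force: [-0.8, -0.4, 1.9]
finger_gap: 0.491
```

>>> arm_command(rows=[[[0,0,-1],0,1],[[0,0,0],0,1],[[0,0,0],0,1]])

```text
t: 7.48
tcp_pos: [0.5249, 0.0698, 0.0395]
tool_rot: [0.721, 0.692, 0.0, 0.0]
force: [-0.4, -0.5, 4.0]
finger_gap: 0.495
```

```bash
python3 - <<'E'
from h import *
a=manip.snapshot('scene');s=manip.sense();print(s['tcp_pos'],s['force'],s['tool_rot'],s['ft_torque'])
d=(s['tcp_pos']-J);print('tcp in jig mm',d@jx*1e3,d@jy*1e3)
cv2.imwrite('pics/s4f.png',a)
cv2.imwrite('pics/s4.png',cv2.resize(a[200:290,320:440],None,fx=6,fy=6,interpolation=cv2.INTER_CUBIC))
E
```

```text
[0.52486142 0.06981766 0.03945687] [-0.2686104  -0.81007117  4.13402511] [7.21435112e-01 6.92482037e-01 5.77512939e-05 6.16681916e-05] [0.00040814 0.15838347 0.01271419]
tcp in jig mm -91.54217606949706 -0.44108128600520974
```

View pics/s4.png

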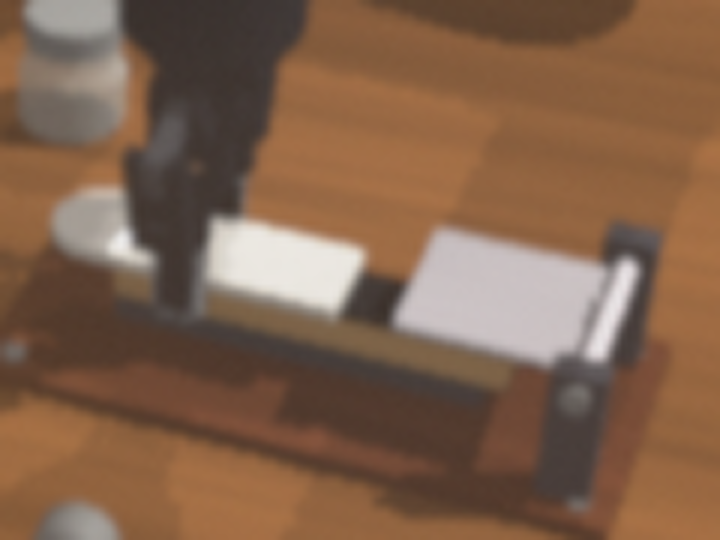

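The blank is in light contact at 4 N, flat, and ends about 25 mm short of the leaf. I'll unload it by 1 mm and slide it in.

>>> arm_command(rows=[[[0,0,1.2],0,1],[[0.3,8,0],0,1],[[0.3,8,0],0,1],[[0.3,8,0],0,1],[[0.3,6,0],0,1],[[0,0,0],0,1]])

```text
t: 8.28
tcp_pos: [0.526, 0.1009, 0.0405]
tool_rot: [0.721, 0.693, 0.0, -0.0]
force: [0.0, 1.3, 2.7]
finger_gap: 0.499
```

```bash
python3 - <<'E'
from h import *
a=manip.snapshot('scene');s=manip.sense();print(s['tcp_pos'],s['force'],s['tool_rot'],s['ft_torque'])
d=(s['tcp_pos']-J);print('tcp in jig mm',d@jx*1e3,d@jy*1e3)
cv2.imwrite('pics/s5f.png',a)
cv2.imwrite('pics/s5.png',cv2.resize(a[200:290,320:440],None,fx=6,fy=6,interpolation=cv2.INTER_CUBIC))
E
```

```text
[0.52598113 0.10067791 0.04050601] [-0.8489348   1.95721855  2.07490773] [ 7.21467117e-01  6.92448577e-01  3.26866308e-04 -2.47035485e-04] [0.29348009 0.05445585 0.04100675]
tcp in jig mm -60.66201139396102 -0.2857831342667101
```

View pics/s5.png

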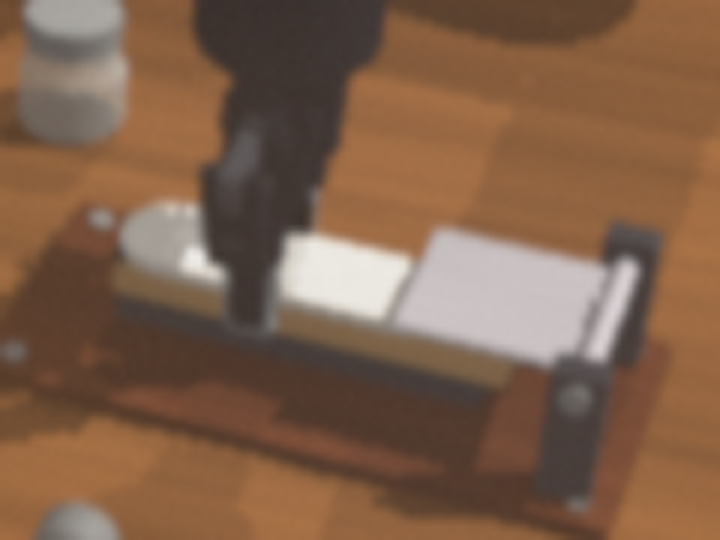

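The end is just under the leaf at about (386,252), and the leaf hasn't moved. I'll slide another 20 mm.

>>> arm_command(rows=[[[0.2,7,0],0,1],[[0.3,7,0],0,1],[[0.3,6,0],0,1],[[0,0,0],0,1],[[0,0,0],0,1]])

```text
t: 8.95
tcp_pos: [0.5268, 0.1203, 0.0405]
tool_rot: [0.722, 0.692, 0.0, -0.0]
force: [0.6, 1.8, 2.7]
finger_gap: 0.498
```

```bash
python3 - <<'E'
from h import *
a=manip.snapshot('scene');s=manip.sense();print(s['tcp_pos'],s['force'],s['tool_rot'],s['ft_torque'])
d=(s['tcp_pos']-J);print('tcp in jig mm',d@jx*1e3,d@jy*1e3)
cv2.imwrite('pics/s6f.png',a)
cv2.imwrite('pics/s6.png',cv2.resize(a[200:290,320:440],None,fx=6,fy=6,interpolation=cv2.INTER_CUBIC))
for x in(-110,-105,-100,-95): print(x,proj('scene',jig(x,0,51)).round(1))
E
```

```text
[0.52678302 0.12020296 0.04050391] [-0.20677847  2.44129439  2.2781783 ] [ 7.21556353e-01  6.92355660e-01  1.96766098e-04 -1.73417717e-04] [ 0.25963904  0.03240152 -0.0081159 ]
tcp in jig mm -41.120506088696025 -0.2809060475748371
-110 [345.5 238.2]
-105 [347.4 238.7]
-100 [349.3 239.1]
-95 [351.1 239.6]
```

View pics/s6.png

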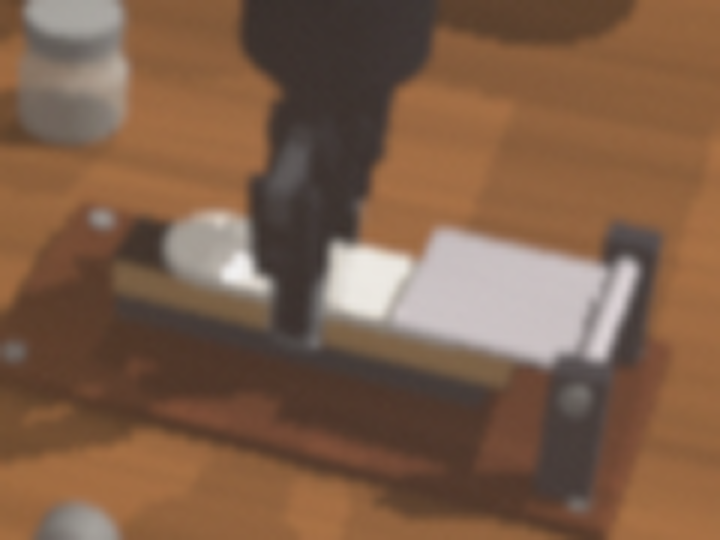

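The rounded tip is at about (347,241), which is jig x of roughly -105, so the square end is about 25 mm under the level leaf. Now I'll press.

>>> arm_command(rows=[[[0,0,-1],0,1],[[0,0,-1],0,1],[[0,0,-1],0,1],[[0,0,-1],0,1],[[0,0,0],0,1],[[0,0,0],0,1]])

```text
t: 9.75
tcp_pos: [0.5268, 0.12, 0.0371]
tool_rot: [0.722, 0.692, 0.0, -0.0]
force: [0.4, 3.9, 8.5]
finger_gap: 0.494
```

>>> arm_command(rows=[[[0,-0.5,-1],0,1],[[0,0,-0.5],0,1],[[0,0,0],0,1],[[0,0,0],0,1],[[0,0,0],0,1]])

```text
t: 10.38
tcp_pos: [0.5269, 0.1199, 0.0359]
tool_rot: [0.722, 0.692, 0.001, -0.0]
force: [-1.7, 4.1, 10.8]
finger_gap: 0.498
```

```bash
python3 - <<'E'
from h import *
a=manip.snapshot('scene');t=manip.snapshot('top')
for i in range(3):
    s=manip.sense();print(s['t'],s['tcp_pos'],s['force'],s['tool_rot'],s['ft_torque'],s['finger_gap'])
    manip.snapshot('top')
d=(s['tcp_pos']-J);print('tcp in jig mm',d@jx*1e3,d@jy*1e3)
cv2.imwrite('pics/s7f.png',a);cv2.imwrite('pics/t7f.png',t)
cv2.imwrite('pics/s7.png',cv2.resize(a[200:290,320:440],None,fx=6,fy=6,interpolation=cv2.INTER_CUBIC))
for x,z in((-105,51),(-105,46)): print(x,z,proj('scene',jig(x,0,z)).round(1))
E
```

```text
10.475 [0.52683884 0.11989949 0.03595866] [-0.93982328  5.01028867  9.70569381] [ 7.21711694e-01  6.92193580e-01  5.06423910e-04 -1.51724461e-04] [ 0.73127596  0.42193026 -0.05033428] 0.4958865448985693
10.525 [0.52685341 0.11989748 0.03595476] [-1.72578292  4.95447606 10.99623639] [ 7.21696558e-01  6.92209361e-01  5.11197386e-04 -1.30728699e-04] [0.73825694 0.37833861 0.0069902 ] 0.4925442070775131
10.575 [0.52684118 0.11990353 0.03594495] [-1.79951126  4.00852954 10.67883082] [ 7.21686653e-01  6.92219698e-01  4.92760429e-04 -1.47016392e-04] [ 0.75869839  0.34147125 -0.07842379] 0.49563157670596103
tcp in jig mm -41.41727632740242 -0.35137318048703686
-105 51 [347.4 238.7]
-105 46 [347.3 240.3]
```

View pics/s7.png

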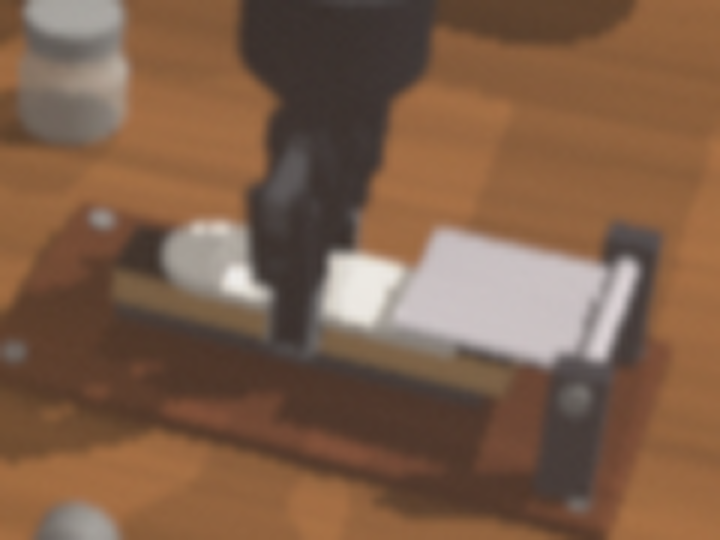

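View pics/t7f.png

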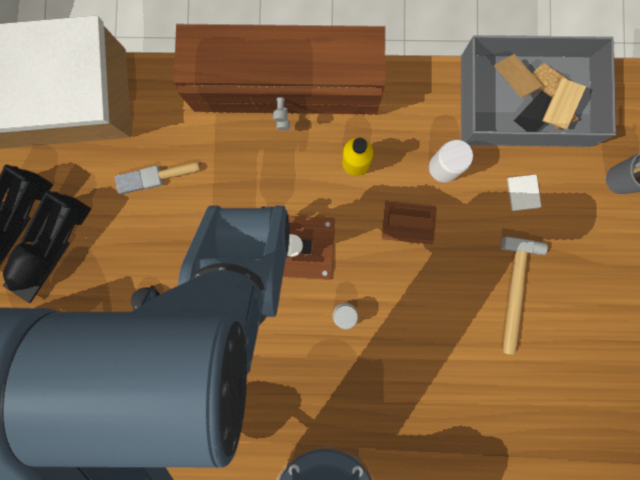

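The blank is down with the bed, the leaf is level with a gap under it, and nothing else has moved. Before handing in, I'll check the rounded tip in the top view, at about (302,245).

```bash
python3 - <<'E'
from h import *
im=cv2.imread('pics/t7f.png')[230:262,284:316].min(axis=2)
u=cv2.resize(im,None,fx=8,fy=8,interpolation=cv2.INTER_CUBIC);m=(u>120).astype(np.uint8)
cs,_=cv2.findContours(m,0,cv2.CHAIN_APPROX_NONE);c=max(cs,key=cv2.contourArea).reshape(-1,2);c=(c+.5)/8-.5+[284,230]
r=c[:,0].max();tip=c[c[:,0]>r-.15].mean(0)
e=onz('top',tip,.046)-J;print(tip,'tip jig mm',e@jx*1e3,e@jy*1e3)
print([proj('top',jig(-105,0,46)).round(1)])
E
```

```text
[301.8675 245.4375] tip jig mm -106.02200695598292 -1.1469154898024552
[array([301.3, 246. ])]
```

```bash
python3 - <<'E'
from station import manip
print(manip.sign_off());s=manip.sense();print(s['t'],s['force'],s['tcp_pos'])
E
```

```text
the job is handed in; nothing more can be done
None
the job is handed in; nothing more can be done
```

I gripped the blank across its long sides, carried it to the jig and set it lightly on the bed. I slid the square end under the leaf, pressed it down, and handed the job in at about 10.7 s, still holding it pressed; no verdict was reported.

**Last checks:**
- **Position:** In the top view, the rounded tip is at jig x ≈ -106 mm and y ≈ -1 mm. That puts the square end about 24 mm under the leaf and centred on the bed.
- **Alignment:** The tool was within about 0.002 rad of the jig's direction.
- **Pressing:** The push was about 10.5 N, which by the given spring rate means the bed is about 4.7 mm down. The TCP dropped 4.6 mm during the press, so the blank did not slip in the fingers.
- **Leaf and bystanders:** By eye, the leaf looks level with a gap above the blank, and the other items look unmoved. The arm partly hides the heel in the last top view.

**What disagreed or remained:**
- **Stand height:** Triangulation put the blank's top at 32 mm on the stand, against 36 mm from the text. I used 36 mm because the blank's apparent width fitted it, and contact on the bed came where that height predicted.
- **Bed-end height:** The bed's end triangulated at 38–41 mm, against 45 mm from the text.
- **Side force:** About 4–5 N along the bed, probably sliding friction, remained at hand-in; the pose was steady.

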